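# Two turns of the dosing feeder

## Task

Give the crank of the round-drum feeder exactly two full turns clockwise, seen from above, so that its handle comes to rest where it started, then let go. Do not turn the crank of the square feeder.

Things in the scene. Friction and masses are not known exactly. Their poses are not given: they have to be found in the camera images.
- round_crank (a joint): Turning angle in rad of the crank on the round-drum feeder about its vertical axis, growing clockwise seen from above; it counts on past a full turn (6.283 each) and has no stop. It starts between -1.3 and 1.3. The crank needs about 3 N at the handle, and stays where it is left.
- round_knob (a point): Centre of the upright black handle of the round-drum feeder's crank: a cylinder 22 mm in diameter, 45 mm tall (z 0.133 to 0.178, centre z 0.1585). It spins freely on its pin, so a gripper holding it need not turn. The steel crank arm below it has its top at z 0.131. The handle travels on a level circle of radius 45 mm about round_axis.
- round_axis (a point): Point on the vertical axis of the round-drum feeder's crank, at the height of the handle's centre. Below it: hub (top z 0.132), aluminium lid 98 mm wide (top z 0.119), grey round drum 92 mm in diameter, a small clear cup under the spout, all held over a dark base plate 110 x 90 mm by a column at the back. The feeder is bolted down.
- square_knob (a point): Centre of the same kind of handle on the other feeder, which is alike but has a square grey box 86 x 86 mm under a square lid 94 mm wide in place of the round drum. To be left alone. The two feeders stand 0.28 to 0.46 m apart, left and right, either way round.

How it is judged:
At the end, for the whole second after the job is handed in: The round-drum feeder's crank has made two full turns clockwise: it has counted two turns and its handle rests within 15 mm of where it started; the square feeder's handle is within 12 mm of where it started (value of joint round_crank between 10.866 and 14.266 rad and distance of round_knob from where it was at the start of the episode below 0.015 m and velocity of joint round_crank between -0.1 and 0.1 rad/s and distance of square_knob from where it was at the start of the episode below 0.012 m); the robot touches nothing.
It fails at once if the round-drum feeder's crank is wound well past two turns (its angle over 14.8 rad) (value of joint round_crank above 14.8 rad).
It fails at once if the round-drum feeder's crank is wound backwards (its angle under -2.2 rad) (value of joint round_crank below -2.2 rad).
It fails at once if the square feeder's crank is turned (its handle more than 20 mm from its start) (distance of square_knob from where it was at the start of the episode above 0.02 m).
It also fails if it takes over 64 s, if anything falls off the work surface, if the arm or the gripper's body presses on something with over 40 N, if the wrist force passes 120 N, or if a joint passes its speed limit or range.

## Robot

A 7-joint arm with a two-finger parallel gripper is mounted at the origin on a cart in front of the work surface, level with it; the furniture and walls round the work are solid. World frame = base frame: x ahead of the robot, y to its left, z up, the work surface at z = 0. Lengths are in m, angles in rad, forces in N, time in s.
With the tool pointing down it reaches from about 0.4 to 0.85 m from the base axis. Payload 4.5 kg.
Tool frame: the origin (TCP) lies on the centre line of the jaws, within the pads' length; the fingertips stand 25 mm ahead of it and the grasp point (between the pads) lies 6 mm ahead of it; z points along the fingers, y is the direction in which the jaws open and shut (so a half turn about z gives the same grasp; the last joint's range is limited). The gripper opens to 88 mm and grips with 3 to 60 N. Pads are 18 mm wide; open, the fingers measure 123 mm over their backs; the gripper's body (75 mm by 187 mm) begins 45 mm behind the grasp point.
Start: joints at [1.337, 0.689, -0.195, 1.565, 0.157, 0.902, -0.215], TCP at [0.165, -0.603, 0.264] pointing down, gripper open.
Joint ranges: [-3.01, 3.01], [-0.46, 2.08], [-1.47, 1.51], [0.13, 2.56], [-1, 4.14], [0.04, 2.09], [-2.66, 2.66]. Speed limits (rad/s): [2.57, 2.57, 3.14, 3.14, 3.14, 3.14, 3.14].

## Interface

Orientations are given as a unit quaternion [x, y, z, w].
In Python, from plant import r, eyes gives the robot as it stands.
- The arm moves only by the tool servo_tool, never from a script. Its argument "deltas" is a list of rows, each an object of numbers: "dx", "dy", "dz": the shift along the tool's x, y, z in units of 60 mm (1.0 is 60 mm); "ax", "ay", "az": the turn, a rotation vector about the tool's x, y, z in units of 6 degrees (1.0 is 6 degrees); "hand": the finger opening in mm, from 0 to 88.1. A call has 1 to 10 rows; each row is the pose to reach, as a shift and turn from the pose commanded when the call began, along the tool's axes at that moment; what a row does not reach only later rows make up. A row lasts 1/8 s, in which the tool goes at most 62.5 mm and 10.7 degrees, less where a joint would pass 70% of its speed; a pose out of reach is approached as far as the arm can. A call with a gripper value outside its range is refused whole. The fingers move at their own pace and stop on an object; "newtons" is the grip in N (left out, the last holds). Time passes only in rows, so rows that repeat a pose let the fingers close. It gives the time, the measured TCP pose, the force and the opening at its end, in the units of the state.
- r.get_state(): the state, without advancing time (a new reading comes with each control period).
- eyes.snapshot(name): name is "scene" or "top" or "wrist"; returns (picture, depth): 480x640x3 uint8, red, green, blue; 480x640 float32, m along the optical axis (not along the pixel's ray), 0 where there is no reading.
- eyes.camera_model(name): a dict with "fx", "fy", "cx", "cy" (pixels), "pose" (4x4, takes a point from camera to world coordinates). Camera axes: x right, y up, looking along -z (the intrinsics and any distortion apply to the point x, -y, -z); pixel columns grow to the right and rows downward; lengths in m; the calibration is good to about 2 mm. A picture is of the moment at which its call begins: read the wrist's pose just before it. camera_model takes no time and is no camera call; for the wrist camera it gives the pose at the moment of the call.
- r.finish_job(): hands the job in, once; it reports no verdict.
The state is a dict: "clock": time; "q": joint angles; "qd": joint speeds; "joint_torque": joint torques, N m; "tool_pos": TCP position; "eef_rot": TCP orientation; "contact_force": force on the tool from outside, world axes, zero at the start; "moment": the same for the moment, N m; "opening": opening from 0.0 (shut) to 1.0 (fully open).
Only numpy, scipy, OpenCV 4.12 (cv2) and the standard library are available. Lean on these libraries where they do the work, as an engineer would, in place of code of your own. Each camera call takes 0.05 s, during which the arm holds its last target.

## Working session

There is one attempt and no reset: what is moved stays moved. The work goes in short steps, Python scripts to look and compute and a tool call to move; the robot and the scene stay as the last step left them, time stands still between calls to the robot, and variables do not carry over. Pictures are saved under pics/ and viewed, and the job is handed in when it is done.

Besides the shell and the picture viewer there is one more tool, called as name(argument=value, ...) on one line, values as JSON. servo_tool: Moves the arm, as the interface text tells. Its arguments: {"type":"object","properties":{"deltas":{"type":"array","items":{"type":"object","properties":{"dx":{"type":"number"},"dy":{"type":"number"},"dz":{"type":"number"},"ax":{"type":"number"},"ay":{"type":"number"},"az":{"type":"number"},"hand":{"type":"number"}}}},"newtons":{"type":"number"}},"required":["deltas"]}

```bash
ls; mkdir -p pics; python3 - <<'E'
from plant import r, eyes
import cv2,numpy as np
s=r.get_state()
for k in s: print(k,np.round(s[k],4))
for n in ("top","scene"):
    p,d=eyes.snapshot(n)
    cv2.imwrite(f"pics/{n}0.png",p[:,:,::-1]); np.savez(f"{n}0.npz",p=p,d=d)
    m=eyes.camera_model(n);print(n,m)
E
```

```text
pics
clock 0.0
q [ 1.3368  0.69   -0.1945  1.5663  0.1573  0.9025 -0.2151]
qd [ 0.0002 -0.0009 -0.0003 -0.0004 -0.0022  0.0003 -0.0007]
joint_torque [-1.00000e-04 -5.27563e+01 -1.26710e+00 -1.53433e+01 -5.27000e-02
  6.30000e-03  2.00000e-04]
tool_pos [ 0.1652 -0.6022  0.2629]
eef_rot [ 9.910e-01  1.336e-01 -2.000e-04 -9.000e-04]
contact_force [ 0.1446 -0.3106 -0.342 ]
moment [-0.0141 -0.0064  0.0268]
opening 1.0019
top {'fx': 525.3435914473355, 'fy': 525.3435914473355, 'cx': 319.97483696806677, 'cy': 240.32018709888632, 'pose': array([[ 0.08576646,  0.97458442, -0.20695246,  0.30719023],
       [-0.99631024,  0.08455539, -0.01470695, -0.09500057],
       [ 0.00316579,  0.20745022,  0.97824045,  1.18096784],
       [ 0.        ,  0.        ,  0.        ,  1.        ]])}
scene {'fx': 511.74178992471263, 'fy': 511.74178992471263, 'cx': 321.6868345944856, 'cy': 247.91483526122587, 'pose': array([[-0.7503924 ,  0.32839089, -0.57364682, -0.00297567],
       [-0.66099127, -0.3710477 ,  0.6522378 ,  0.50438516],
       [ 0.00133862,  0.86860982,  0.49549489,  0.60392099],
       [ 0.        ,  0.        ,  0.        ,  1.        ]])}
```

View pics/top0.png

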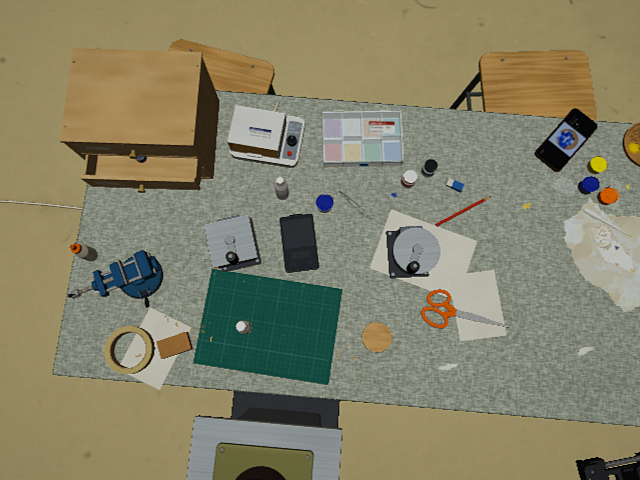

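View pics/scene0.png

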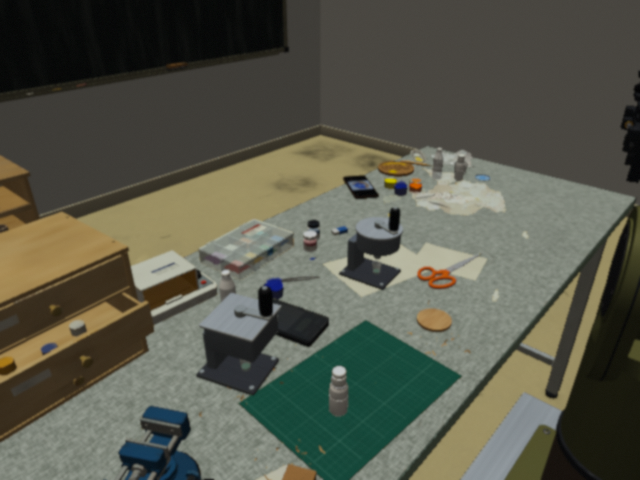

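The top view shows the round feeder (lid about (416,248), black knob about (413,267)) on the right. The square feeder is on the left, about (232,242). Next I'll measure them from depth.

```bash
cat > h.py <<'E'
import numpy as np,cv2
from plant import r,eyes
def cloud(d,m):
    v,u=np.mgrid[0:480,0:640]
    P=np.stack([(u-m['cx'])/m['fx']*d,-(v-m['cy'])/m['fy']*d,-d],-1)
    return P@m['pose'][:3,:3].T+m['pose'][:3,3]
def circfit(x,y):
    A=np.c_[2*x,2*y,np.ones_like(x)];s=np.linalg.lstsq(A,x*x+y*y,rcond=None)[0]
    return s[0],s[1],np.sqrt(s[2]+s[0]**2+s[1]**2)
E
python3 - <<'E'
from h import *
for n in ("top","scene"):
    z=np.load(n+"0.npz");p,d=z['p'],z['d'];m=eyes.camera_model(n);P=cloud(d,m)
    for name,cx,cy in (("round",.48,-.27),("square",.48,.1)):
        near=(d>0)&(np.hypot(P[...,0]-cx,P[...,1]-cy)<.15)
        k=near&(P[...,2]>.16)&(P[...,2]<.2)
        print(n,name,'knobtop n',k.sum(),P[k].mean(0) if k.any() else'',np.median(P[k][:,2]) if k.any() else '')
        k=near&(P[...,2]>.11)&(P[...,2]<.126)
        q=P[k]; 
        if len(q)<20: print('lid',len(q));continue
        h=cv2.minAreaRect((q[:,:2]*1000).astype(np.float32)); c=cv2.minEnclosingCircle((q[:,:2]*1000).astype(np.float32))
        print('  lid n',k.sum(),q.mean(0),'rect',h,'circ',c, np.median(q[:,2]))
        if n=='top':
            k=near&(P[...,2]>.1265)&(P[...,2]<.15);print('  arm',k.sum(),P[k].mean(0), )
E
```

```text
top round knobtop n 113 [ 0.48366133 -0.26331454  0.17582636] 0.1776028850481146
  lid n 1459 [ 0.53124153 -0.27813244  0.11925483] rect ((527.9078979492188, -277.767578125), (95.32178497314453, 95.85591125488281), 4.536342620849609) circ ((528.175048828125, -277.67041015625), 48.95969009399414) 0.11920044758899295
  arm 143 [ 0.51717097 -0.27353728  0.13247511]
top square knobtop n 109 [0.47140163 0.08997975 0.1757131 ] 0.1767988948412429
  lid n 1767 [0.51726378 0.10716019 0.11922962] rect ((515.4871826171875, 107.12417602539062), (95.03207397460938, 94.48067474365234), 18.559202194213867) circ ((515.5153198242188, 106.95709991455078), 65.1911849975586) 0.1192416491915782
  arm 150 [0.50368756 0.10184333 0.13258403]
scene round knobtop n 125 [ 0.48294485 -0.26063933  0.171283  ] 0.17155249352757068
  lid n 693 [ 0.5276969  -0.26492394  0.11841307] rect ((529.3742065429688, -274.6904296875), (92.66996002197266, 98.04387664794922), 84.2417984008789) circ ((529.1612548828125, -276.93804931640625), 49.78934097290039) 0.1188247008505327
scene square knobtop n 220 [0.46948521 0.0941191  0.1719493 ] 0.17298263492235522
  lid n 1907 [0.51332067 0.11662164 0.11883081] rect ((515.5184936523438, 105.86798095703125), (95.4920425415039, 96.65562438964844), 17.673372268676758) circ ((516.3482055664062, 106.00381469726562), 66.42005157470703) 0.11895219808026469
```

```bash
python3 - <<'E'
import cv2
p=cv2.imread('pics/top0.png')
cv2.imwrite('pics/top0c.png',cv2.resize(p[210:290,370:450],(640,640),interpolation=cv2.INTER_NEAREST)[:600])
E
```

```text
(no output)
```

View pics/top0c.png

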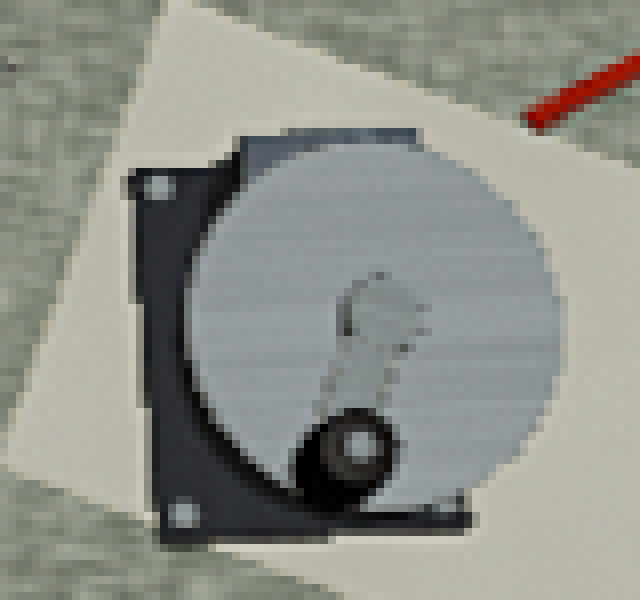

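```bash
cat >> h.py <<'E'
from scipy.spatial.transform import Rotation as R
def to_tool(target):
    s=r.get_state(); M=R.from_quat(s['eef_rot']).as_matrix()
    return M.T@(np.array(target)-np.array(s['tool_pos']))/0.06
E
python3 - <<'E'
from h import *
z=np.load("top0.npz");p,d=z['p'],z['d'];m=eyes.camera_model("top");P=cloud(d,m)
k=(P[...,2]>.172)&(P[...,2]<.19)&(np.hypot(P[...,0]-.484,P[...,1]+.264)<.04)
q=P[k];print(k.sum(),q.mean(0),cv2.minEnclosingCircle((q[:,:2]*1000).astype(np.float32)))
k=(P[...,2]>.1265)&(P[...,2]<.14)&(np.hypot(P[...,0]-.528,P[...,1]+.2775)<.018)
q=P[k];print('hub',k.sum(),cv2.minEnclosingCircle((q[:,:2]*1000).astype(np.float32)))
print(R.from_quat(r.get_state()['eef_rot']).as_matrix().round(4))
print(to_tool([.4855,-.264,.24]),to_tool([.45,-.28,.30]))
E
```

```text
93 [ 0.48440794 -0.26422731  0.17807911] ((485.1040954589844, -265.0528564453125), 10.639216423034668)
hub 102 ((524.7686157226562, -274.9923400878906), 13.868623733520508)
[[ 9.643e-01  2.647e-01 -5.000e-04]
 [ 2.647e-01 -9.643e-01  1.500e-03]
 [-1.000e-04 -1.600e-03 -1.000e+00]]
[ 6.64001345 -4.02275406  0.38895191] [ 5.99873266 -3.92380741 -0.61112262]
```

servo_tool(deltas=[{"dx": 0.5, "dy": -0.3, "hand": 60}, {"dx": 1.3, "dy": -0.8, "hand": 60}, {"dx": 2.2, "dy": -1.3, "hand": 60}, {"dx": 3.1, "dy": -1.9, "hand": 60}, {"dx": 4.0, "dy": -2.4, "hand": 60}, {"dx": 4.9, "dy": -3.0, "hand": 60}, {"dx": 5.7, "dy": -3.5, "hand": 60}, {"dx": 6.3, "dy": -3.8, "hand": 60}, {"dx": 6.63, "dy": -4.01, "hand": 60}, {"dx": 6.63, "dy": -4.01, "hand": 60}], newtons=30)

```text
schema error: expected keys dx, dy, dz, ax, ay, az, hand
```

```bash
python3 - <<'E'
from h import *
s=r.get_state();print(s['q'],s['tool_pos'],s['eef_rot'])
m=eyes.camera_model("wrist");p,d=eyes.snapshot("wrist");P=cloud(d,m)
cv2.imwrite('pics/w1.png',p[:,:,::-1])
print(to_tool([.4848,-.2646,.162]))
k=(d>0)&(P[...,2]>.165)&(P[...,2]<.19)&(np.hypot(P[...,0]-.485,P[...,1]+.264)<.03)
q=P[k];print(k.sum());
if k.sum()>9: print(q.mean(0),cv2.minEnclosingCircle((q[:,:2]*1000).astype(np.float32)))
k=(d>0)&(P[...,2]>.112)&(P[...,2]<.125)&(np.hypot(P[...,0]-.53,P[...,1]+.28)<.07)
q=P[k];print(k.sum());
if k.sum()>9: print(q.mean(0),cv2.minEnclosingCircle((q[:,:2]*1000).astype(np.float32)))
E
```

```text
[ 1.33679628  0.6898963  -0.19453877  1.56619578  0.15733713  0.90249558
 -0.21511536] [ 0.16521199 -0.6022475   0.26300485] [ 9.91042255e-01  1.33546280e-01 -1.71689599e-04 -7.81006074e-04]
[ 6.62589819 -4.01564722  1.69026962]
0
0
```

View pics/w1.png

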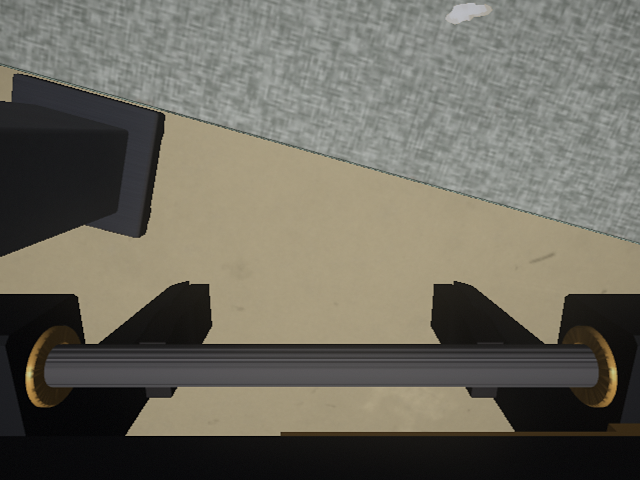

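The move was refused because every row needs all keys. The wrist view shows the fingers, the table edge and a dark block at about (80,170), so I'll locate that block before moving.

```bash
python3 - <<'E'
from h import *
m=eyes.camera_model("wrist");p,d=eyes.snapshot("wrist");P=cloud(d,m)
for u,v in((80,170),(30,150),(140,190),(120,220),(20,90),(150,120),(300,250),(500,100)): print(u,v,d[v,u],P[v,u].round(3))
print(m['pose'].round(3))
E
```

```text
80 170 0.8291458 [ 0.026 -0.12  -0.454]
30 150 0.6696532 [ 0.074 -0.12  -0.301]
140 190 1.0387962 [-0.033 -0.167 -0.653]
120 220 1.0573354 [-0.127 -0.128 -0.65 ]
20 90 0.9730629 [ 0.134  0.153 -0.65 ]
150 120 0.99166757 [ 0.148 -0.165 -0.651]
300 250 1.1814653 [-0.111 -0.613 -0.749]
500 100 0.36231574 [ 0.301 -0.736  0.001]
[[ 0.263  0.932  0.249  0.229]
 [-0.965  0.255  0.067 -0.586]
 [-0.001 -0.258  0.966  0.384]
 [ 0.     0.     0.     1.   ]]
```

servo_tool(deltas=[{"dx": 0, "dy": 0, "dz": -0.3, "ax": 0, "ay": 0, "az": 0, "hand": 60}], newtons=30)

```text
clock: 0.32
tool_pos: [0.165, -0.6016, 0.2803]
eef_rot: [0.991, 0.134, -0.0, -0.002]
contact_force: [-0.5, -0.1, 0.6]
opening: 0.91
```

The block is the cart below the table, so the path is clear. Moving to hover over the knob.

servo_tool(deltas=[{"dx": 0.5, "dy": -0.3, "dz": 0, "ax": 0, "ay": 0, "az": 0, "hand": 60}, {"dx": 1.3, "dy": -0.8, "dz": 0, "ax": 0, "ay": 0, "az": 0, "hand": 60}, {"dx": 2.2, "dy": -1.3, "dz": 0, "ax": 0, "ay": 0, "az": 0, "hand": 60}, {"dx": 3.1, "dy": -1.9, "dz": 0, "ax": 0, "ay": 0, "az": 0, "hand": 60}, {"dx": 4.0, "dy": -2.4, "dz": 0, "ax": 0, "ay": 0, "az": 0, "hand": 60}, {"dx": 4.9, "dy": -3.0, "dz": 0, "ax": 0, "ay": 0, "az": 0, "hand": 60}, {"dx": 5.7, "dy": -3.5, "dz": 0, "ax": 0, "ay": 0, "az": 0, "hand": 60}, {"dx": 6.3, "dy": -3.8, "dz": 0, "ax": 0, "ay": 0, "az": 0, "hand": 60}, {"dx": 6.63, "dy": -4.01, "dz": 0, "ax": 0, "ay": 0, "az": 0, "hand": 60}, {"dx": 6.63, "dy": -4.01, "dz": 0, "ax": 0, "ay": 0, "az": 0, "hand": 60}], newtons=30)

```text
clock: 1.58
tool_pos: [0.4866, -0.2635, 0.2816]
eef_rot: [0.991, 0.136, 0.0, -0.0]
contact_force: [-0.1, -1.3, 0.3]
opening: 0.685
```

```bash
cat > look.py <<'E'
from h import *
import sys
s=r.get_state();print(s['clock'],np.round(s['q'],3),s['tool_pos'],s['eef_rot'])
m=eyes.camera_model("wrist");p,d=eyes.snapshot("wrist");P=cloud(d,m)
cv2.imwrite('pics/%s.png'%sys.argv[1],p[:,:,::-1])
print(to_tool([.4848,-.2646,.162]))
k=(d>0)&(P[...,2]>.165)&(P[...,2]<.19)&(np.hypot(P[...,0]-.485,P[...,1]+.264)<.03)
q=P[k];print(k.sum());
if k.sum()>9: print(q.mean(0),cv2.minEnclosingCircle((q[q[:,2]>.172][:,:2]*1000).astype(np.float32)))
k=(d>0)&(P[...,2]>.112)&(P[...,2]<.125)&(np.hypot(P[...,0]-.53,P[...,1]+.28)<.07)
q=P[k];print(k.sum());
if k.sum()>9: print(q.mean(0),cv2.minEnclosingCircle((q[:,:2]*1000).astype(np.float32)))
E
python3 look.py w2
```

```text
1.575 [ 0.517  0.571 -0.169  1.764  0.124  0.817 -1.009] [ 0.48658961 -0.2635024   0.28157596] [ 9.90759171e-01  1.35631823e-01  3.19931291e-04 -4.13043411e-04]
[-2.55226344e-04 -1.34021202e-02  1.99180262e+00]
1037
[ 0.48762899 -0.26649984  0.17668134] ((485.7837829589844, -267.1009216308594), 10.30280590057373)
12983
[ 0.53319334 -0.27980783  0.11882639] ((528.87646484375, -279.9609069824219), 48.90860366821289)
```

View pics/w2.png

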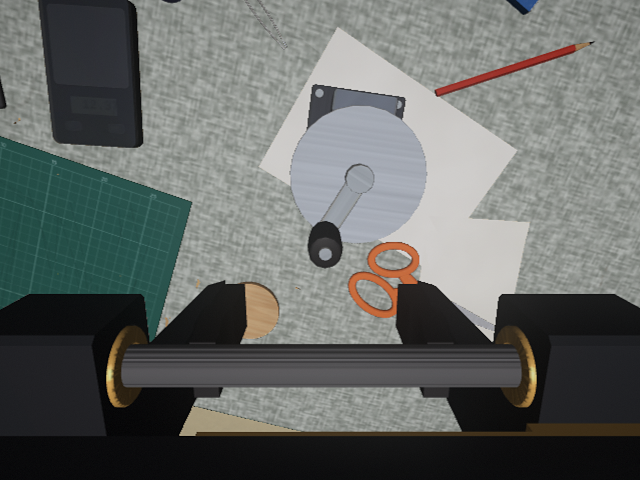

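The wrist view agrees with the top view to about 2 mm: knob at (325,250), midway between the fingers. The crank radius comes out at 45.0 mm and the angle at about 163°. Descending.

servo_tool(deltas=[{"dx": 0, "dy": 0, "dz": 0.4, "ax": 0, "ay": 0, "az": 0, "hand": 60}, {"dx": 0, "dy": 0, "dz": 0.9, "ax": 0, "ay": 0, "az": 0, "hand": 60}, {"dx": 0, "dy": 0, "dz": 1.4, "ax": 0, "ay": 0, "az": 0, "hand": 60}, {"dx": 0, "dy": 0, "dz": 1.8, "ax": 0, "ay": 0, "az": 0, "hand": 60}, {"dx": 0, "dy": 0, "dz": 1.97, "ax": 0, "ay": 0, "az": 0, "hand": 60}, {"dx": 0, "dy": 0, "dz": 1.97, "ax": 0, "ay": 0, "az": 0, "hand": 50}, {"dx": 0, "dy": 0, "dz": 1.97, "ax": 0, "ay": 0, "az": 0, "hand": 40}, {"dx": 0, "dy": 0, "dz": 1.97, "ax": 0, "ay": 0, "az": 0, "hand": 30}], newtons=25)

```text
clock: 2.62
tool_pos: [0.4858, -0.2658, 0.1644]
eef_rot: [0.991, 0.133, 0.001, 0.001]
contact_force: [-0.4, 0.2, -0.4]
opening: 0.367
```

servo_tool(deltas=[{"dx": 0, "dy": 0, "dz": 0, "ax": 0, "ay": 0, "az": 0, "hand": 27}, {"dx": 0, "dy": 0, "dz": 0, "ax": 0, "ay": 0, "az": 0, "hand": 24}, {"dx": 0, "dy": 0, "dz": 0, "ax": 0, "ay": 0, "az": 0, "hand": 20}, {"dx": 0, "dy": 0, "dz": 0, "ax": 0, "ay": 0, "az": 0, "hand": 10}, {"dx": 0, "dy": 0, "dz": 0, "ax": 0, "ay": 0, "az": 0, "hand": 10}], newtons=25)

```text
clock: 3.25
tool_pos: [0.4856, -0.2658, 0.1637]
eef_rot: [0.991, 0.133, 0.0, 0.0]
contact_force: [0.5, 0.2, 2.2]
opening: 0.234
```

```bash
python3 look.py w3
```

```text
3.25 [ 0.495  0.739 -0.131  1.876  0.173  0.536 -1.054] [ 0.48559194 -0.26576841  0.1636871 ] [9.91061105e-01 1.33408034e-01 2.75756771e-04 3.26638683e-04]
[-0.0074432  -0.02222374  0.0281661 ]
5522
[ 0.49237548 -0.26491835  0.17600553] ((492.86859130859375, -264.7144470214844), 25.493432998657227)
35066
[ 0.53579392 -0.27901135  0.11881906] ((528.8941650390625, -279.927734375), 48.890480041503906)
```

View pics/w3.png

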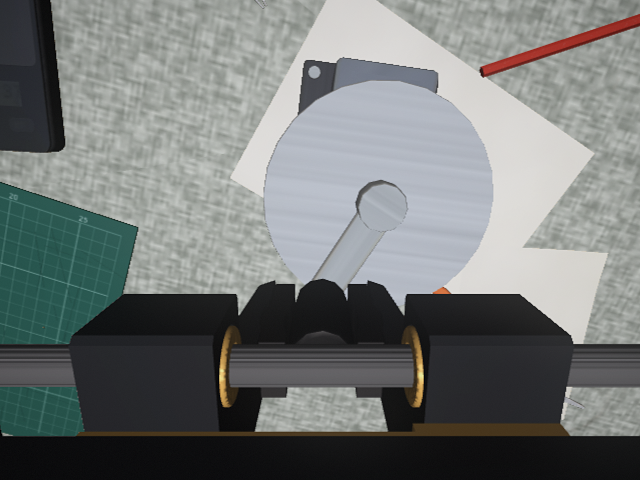

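The knob is gripped: opening is about 20.6 mm and the side force is small. Now I'll work out the circle in tool units.

```bash
cat > tab.py <<'E'
import numpy as np,sys
# travelled angle a..b (deg, clockwise) in n rows; start angle 163, tool x at 15.3 deg world
def pos(a): 
    t=np.radians(163-a-15.3); return 0.75*np.array([np.cos(t),-np.sin(t)])
for a,b in((0,60),(60,150),(150,240),(240,330),(330,420),(420,510),(510,600),(600,690),(690,720)):
    n=10 if b-a>30 else 6
    p0=np.round(pos(a),2)
    print(a,b,[tuple((np.round(pos(x),2)-p0).round(2).tolist()) for x in np.linspace(a,b,n+1)[1:]])
E
python3 tab.py
```

```text
0 60 [(0.04, -0.06), (0.09, -0.12), (0.15, -0.18), (0.21, -0.22), (0.28, -0.26), (0.35, -0.3), (0.43, -0.32), (0.5, -0.34), (0.58, -0.35), (0.66, -0.35)]
60 150 [(0.12, 0.01), (0.23, 0.05), (0.34, 0.1), (0.43, 0.16), (0.52, 0.24), (0.59, 0.33), (0.65, 0.44), (0.69, 0.55), (0.71, 0.66), (0.72, 0.78)]
150 240 [(-0.01, 0.12), (-0.05, 0.23), (-0.1, 0.34), (-0.16, 0.43), (-0.24, 0.52), (-0.33, 0.59), (-0.44, 0.65), (-0.55, 0.69), (-0.66, 0.71), (-0.78, 0.72)]
240 330 [(-0.12, -0.01), (-0.23, -0.05), (-0.34, -0.1), (-0.43, -0.16), (-0.52, -0.24), (-0.59, -0.33), (-0.65, -0.44), (-0.69, -0.55), (-0.71, -0.66), (-0.72, -0.78)]
330 420 [(0.01, -0.12), (0.05, -0.23), (0.1, -0.34), (0.16, -0.43), (0.24, -0.52), (0.33, -0.59), (0.44, -0.65), (0.55, -0.69), (0.66, -0.71), (0.78, -0.72)]
420 510 [(0.12, 0.01), (0.23, 0.05), (0.34, 0.1), (0.43, 0.16), (0.52, 0.24), (0.59, 0.33), (0.65, 0.44), (0.69, 0.55), (0.71, 0.66), (0.72, 0.78)]
510 600 [(-0.01, 0.12), (-0.05, 0.23), (-0.1, 0.34), (-0.16, 0.43), (-0.24, 0.52), (-0.33, 0.59), (-0.44, 0.65), (-0.55, 0.69), (-0.66, 0.71), (-0.78, 0.72)]
600 690 [(-0.12, -0.01), (-0.23, -0.05), (-0.34, -0.1), (-0.43, -0.16), (-0.52, -0.24), (-0.59, -0.33), (-0.65, -0.44), (-0.69, -0.55), (-0.71, -0.66), (-0.72, -0.78)]
690 720 [(0.01, -0.07), (0.02, -0.13), (0.03, -0.19), (0.06, -0.25), (0.08, -0.31), (0.12, -0.37)]
```

servo_tool(deltas=[{"dx": 0.04, "dy": -0.06, "dz": 0, "ax": 0, "ay": 0, "az": 0, "hand": 10}, {"dx": 0.09, "dy": -0.12, "dz": 0, "ax": 0, "ay": 0, "az": 0, "hand": 10}, {"dx": 0.15, "dy": -0.18, "dz": 0, "ax": 0, "ay": 0, "az": 0, "hand": 10}, {"dx": 0.21, "dy": -0.22, "dz": 0, "ax": 0, "ay": 0, "az": 0, "hand": 10}, {"dx": 0.28, "dy": -0.26, "dz": 0, "ax": 0, "ay": 0, "az": 0, "hand": 10}, {"dx": 0.35, "dy": -0.3, "dz": 0, "ax": 0, "ay": 0, "az": 0, "hand": 10}, {"dx": 0.43, "dy": -0.32, "dz": 0, "ax": 0, "ay": 0, "az": 0, "hand": 10}, {"dx": 0.5, "dy": -0.34, "dz": 0, "ax": 0, "ay": 0, "az": 0, "hand": 10}, {"dx": 0.58, "dy": -0.35, "dz": 0, "ax": 0, "ay": 0, "az": 0, "hand": 10}, {"dx": 0.66, "dy": -0.35, "dz": 0, "ax": 0, "ay": 0, "az": 0, "hand": 10}])

```text
clock: 4.55
tool_pos: [0.5171, -0.2353, 0.1636]
eef_rot: [0.991, 0.133, -0.001, 0.0]
contact_force: [-1.8, -5.2, 4.5]
opening: 0.234
```

```bash
python3 look.py w4; python3 - <<'E'
from h import *
s=r.get_state();print(s['contact_force'],s['moment'])
E
```

```text
4.55 [ 0.417  0.754 -0.122  1.831  0.158  0.569 -1.109] [ 0.51713045 -0.23531181  0.16359187] [ 9.91099514e-01  1.33118296e-01 -1.08297515e-03  3.16926959e-04]
[-0.66228476  0.32756753  0.02819265]
45
[ 0.51267254 -0.25498792  0.18469408] ((511.5975646972656, -253.14720153808594), 3.541668176651001)
18504
[ 0.55071158 -0.27534705  0.11879872] ((529.9373779296875, -279.77532958984375), 48.744102478027344)
[-0.59402632 -5.17176964  2.80878079] [-1.1436382   0.20395024 -0.02903755]
```

View pics/w4.png

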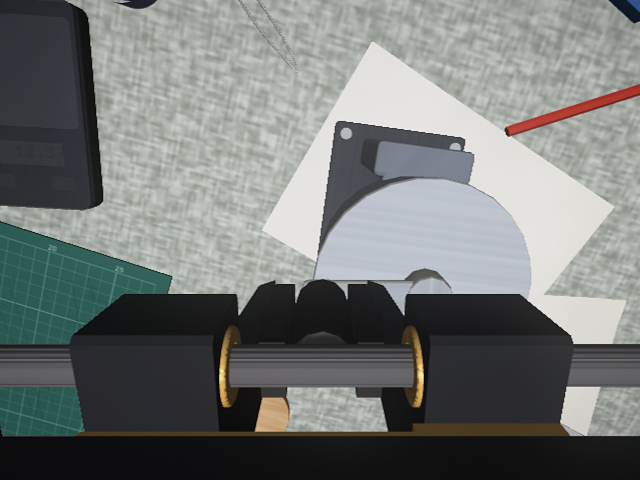

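The crank follows: the knob is still held at (325,300), the arm is rotated, and forces are about 5 N. Continuing.

servo_tool(deltas=[{"dx": 0.12, "dy": 0.01, "dz": 0, "ax": 0, "ay": 0, "az": 0, "hand": 10}, {"dx": 0.23, "dy": 0.05, "dz": 0, "ax": 0, "ay": 0, "az": 0, "hand": 10}, {"dx": 0.34, "dy": 0.1, "dz": 0, "ax": 0, "ay": 0, "az": 0, "hand": 10}, {"dx": 0.43, "dy": 0.16, "dz": 0, "ax": 0, "ay": 0, "az": 0, "hand": 10}, {"dx": 0.52, "dy": 0.24, "dz": 0, "ax": 0, "ay": 0, "az": 0, "hand": 10}, {"dx": 0.59, "dy": 0.33, "dz": 0, "ax": 0, "ay": 0, "az": 0, "hand": 10}, {"dx": 0.65, "dy": 0.44, "dz": 0, "ax": 0, "ay": 0, "az": 0, "hand": 10}, {"dx": 0.69, "dy": 0.55, "dz": 0, "ax": 0, "ay": 0, "az": 0, "hand": 10}, {"dx": 0.71, "dy": 0.66, "dz": 0, "ax": 0, "ay": 0, "az": 0, "hand": 10}, {"dx": 0.72, "dy": 0.78, "dz": 0, "ax": 0, "ay": 0, "az": 0, "hand": 10}])

```text
clock: 5.85
tool_pos: [0.5715, -0.2647, 0.1636]
eef_rot: [0.991, 0.135, -0.001, -0.003]
contact_force: [-2.7, 1.8, 6.2]
opening: 0.234
```

servo_tool(deltas=[{"dx": -0.01, "dy": 0.12, "dz": 0, "ax": 0, "ay": 0, "az": 0, "hand": 10}, {"dx": -0.05, "dy": 0.23, "dz": 0, "ax": 0, "ay": 0, "az": 0, "hand": 10}, {"dx": -0.1, "dy": 0.34, "dz": 0, "ax": 0, "ay": 0, "az": 0, "hand": 10}, {"dx": -0.16, "dy": 0.43, "dz": 0, "ax": 0, "ay": 0, "az": 0, "hand": 10}, {"dx": -0.24, "dy": 0.52, "dz": 0, "ax": 0, "ay": 0, "az": 0, "hand": 10}, {"dx": -0.33, "dy": 0.59, "dz": 0, "ax": 0, "ay": 0, "az": 0, "hand": 10}, {"dx": -0.44, "dy": 0.65, "dz": 0, "ax": 0, "ay": 0, "az": 0, "hand": 10}, {"dx": -0.55, "dy": 0.69, "dz": 0, "ax": 0, "ay": 0, "az": 0, "hand": 10}, {"dx": -0.66, "dy": 0.71, "dz": 0, "ax": 0, "ay": 0, "az": 0, "hand": 10}, {"dx": -0.78, "dy": 0.72, "dz": 0, "ax": 0, "ay": 0, "az": 0, "hand": 10}])

```text
clock: 7.1
tool_pos: [0.5378, -0.3231, 0.1637]
eef_rot: [0.991, 0.133, 0.0, 0.0]
contact_force: [2.3, -0.4, 4.2]
opening: 0.235
```

```bash
python3 look.py w5; python3 - <<'E'
from h import *
s=r.get_state();print(s['contact_force'],s['moment'])
E
```

```text
7.1 [ 0.546  0.815 -0.143  1.646  0.165  0.691 -0.983] [ 0.5378066  -0.32311128  0.16368101] [9.91075455e-01 1.33301555e-01 2.04708859e-05 3.70451157e-04]
[-0.57134162 -1.17183493  0.02779741]
0
19623
[ 0.54906164 -0.27305357  0.11878534] ((529.2860107421875, -279.93597412109375), 48.83659744262695)
[ 2.50099236 -0.07917989  7.38736415] [-0.04267461 -0.4721444   0.01183774]
```

View pics/w5.png

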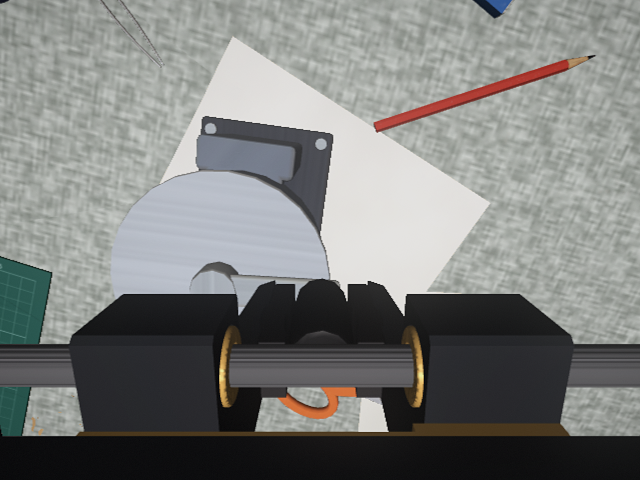

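The knob is still held and the crank has gone about 240°. Forces stay under 8 N.

servo_tool(deltas=[{"dx": -0.12, "dy": -0.01, "dz": 0, "ax": 0, "ay": 0, "az": 0, "hand": 10}, {"dx": -0.23, "dy": -0.05, "dz": 0, "ax": 0, "ay": 0, "az": 0, "hand": 10}, {"dx": -0.34, "dy": -0.1, "dz": 0, "ax": 0, "ay": 0, "az": 0, "hand": 10}, {"dx": -0.43, "dy": -0.16, "dz": 0, "ax": 0, "ay": 0, "az": 0, "hand": 10}, {"dx": -0.52, "dy": -0.24, "dz": 0, "ax": 0, "ay": 0, "az": 0, "hand": 10}, {"dx": -0.59, "dy": -0.33, "dz": 0, "ax": 0, "ay": 0, "az": 0, "hand": 10}, {"dx": -0.65, "dy": -0.44, "dz": 0, "ax": 0, "ay": 0, "az": 0, "hand": 10}, {"dx": -0.69, "dy": -0.55, "dz": 0, "ax": 0, "ay": 0, "az": 0, "hand": 10}, {"dx": -0.71, "dy": -0.66, "dz": 0, "ax": 0, "ay": 0, "az": 0, "hand": 10}, {"dx": -0.72, "dy": -0.78, "dz": 0, "ax": 0, "ay": 0, "az": 0, "hand": 10}])

```text
clock: 8.4
tool_pos: [0.4845, -0.2887, 0.1636]
eef_rot: [0.991, 0.133, 0.0, 0.0]
contact_force: [4.5, -1.9, 2.8]
opening: 0.232
```

servo_tool(deltas=[{"dx": 0.01, "dy": -0.12, "dz": 0, "ax": 0, "ay": 0, "az": 0, "hand": 10}, {"dx": 0.05, "dy": -0.23, "dz": 0, "ax": 0, "ay": 0, "az": 0, "hand": 10}, {"dx": 0.1, "dy": -0.34, "dz": 0, "ax": 0, "ay": 0, "az": 0, "hand": 10}, {"dx": 0.16, "dy": -0.43, "dz": 0, "ax": 0, "ay": 0, "az": 0, "hand": 10}, {"dx": 0.24, "dy": -0.52, "dz": 0, "ax": 0, "ay": 0, "az": 0, "hand": 10}, {"dx": 0.33, "dy": -0.59, "dz": 0, "ax": 0, "ay": 0, "az": 0, "hand": 10}, {"dx": 0.44, "dy": -0.65, "dz": 0, "ax": 0, "ay": 0, "az": 0, "hand": 10}, {"dx": 0.55, "dy": -0.69, "dz": 0, "ax": 0, "ay": 0, "az": 0, "hand": 10}, {"dx": 0.66, "dy": -0.71, "dz": 0, "ax": 0, "ay": 0, "az": 0, "hand": 10}, {"dx": 0.78, "dy": -0.72, "dz": 0, "ax": 0, "ay": 0, "az": 0, "hand": 10}])

```text
clock: 9.65
tool_pos: [0.515, -0.2359, 0.1635]
eef_rot: [0.991, 0.133, -0.003, 0.0]
contact_force: [-1.6, -4.2, 9.5]
opening: 0.238
```

```bash
python3 look.py w6
```

```text
9.65 [ 0.415  0.753 -0.116  1.833  0.154  0.57  -1.105] [ 0.51502934 -0.23593394  0.16346485] [ 9.91160336e-01  1.32634327e-01 -3.02816891e-03  3.91807388e-04]
[-0.63383012  0.32843286  0.02771148]
238
[ 0.5115974  -0.25359544  0.18400405] ((511.10028076171875, -253.035400390625), 4.066730499267578)
19380
[ 0.54992013 -0.27564405  0.11880058] ((530.0341796875, -279.8160705566406), 48.774295806884766)
```

View pics/w6.png

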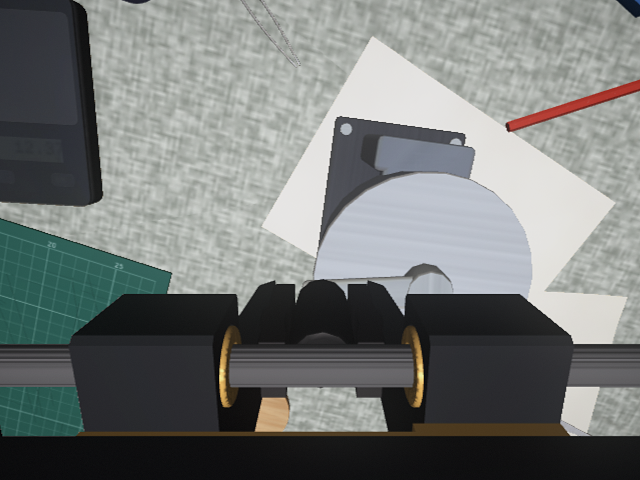

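One turn plus 60° done, and the knob is still held in the same place in the image. On to the second turn.

servo_tool(deltas=[{"dx": 0.12, "dy": 0.01, "dz": 0, "ax": 0, "ay": 0, "az": 0, "hand": 10}, {"dx": 0.23, "dy": 0.05, "dz": 0, "ax": 0, "ay": 0, "az": 0, "hand": 10}, {"dx": 0.34, "dy": 0.1, "dz": 0, "ax": 0, "ay": 0, "az": 0, "hand": 10}, {"dx": 0.43, "dy": 0.16, "dz": 0, "ax": 0, "ay": 0, "az": 0, "hand": 10}, {"dx": 0.52, "dy": 0.24, "dz": 0, "ax": 0, "ay": 0, "az": 0, "hand": 10}, {"dx": 0.59, "dy": 0.33, "dz": 0, "ax": 0, "ay": 0, "az": 0, "hand": 10}, {"dx": 0.65, "dy": 0.44, "dz": 0, "ax": 0, "ay": 0, "az": 0, "hand": 10}, {"dx": 0.69, "dy": 0.55, "dz": 0, "ax": 0, "ay": 0, "az": 0, "hand": 10}, {"dx": 0.71, "dy": 0.66, "dz": 0, "ax": 0, "ay": 0, "az": 0, "hand": 10}, {"dx": 0.72, "dy": 0.78, "dz": 0, "ax": 0, "ay": 0, "az": 0, "hand": 10}])

```text
clock: 10.95
tool_pos: [0.5715, -0.265, 0.1635]
eef_rot: [0.991, 0.135, -0.001, -0.002]
contact_force: [0.3, 4.1, 8.2]
opening: 0.237
```

servo_tool(deltas=[{"dx": -0.01, "dy": 0.12, "dz": 0, "ax": 0, "ay": 0, "az": 0, "hand": 10}, {"dx": -0.05, "dy": 0.23, "dz": 0, "ax": 0, "ay": 0, "az": 0, "hand": 10}, {"dx": -0.1, "dy": 0.34, "dz": 0, "ax": 0, "ay": 0, "az": 0, "hand": 10}, {"dx": -0.16, "dy": 0.43, "dz": 0, "ax": 0, "ay": 0, "az": 0, "hand": 10}, {"dx": -0.24, "dy": 0.52, "dz": 0, "ax": 0, "ay": 0, "az": 0, "hand": 10}, {"dx": -0.33, "dy": 0.59, "dz": 0, "ax": 0, "ay": 0, "az": 0, "hand": 10}, {"dx": -0.44, "dy": 0.65, "dz": 0, "ax": 0, "ay": 0, "az": 0, "hand": 10}, {"dx": -0.55, "dy": 0.69, "dz": 0, "ax": 0, "ay": 0, "az": 0, "hand": 10}, {"dx": -0.66, "dy": 0.71, "dz": 0, "ax": 0, "ay": 0, "az": 0, "hand": 10}, {"dx": -0.78, "dy": 0.72, "dz": 0, "ax": 0, "ay": 0, "az": 0, "hand": 10}])

```text
clock: 12.2
tool_pos: [0.5387, -0.3228, 0.1637]
eef_rot: [0.991, 0.133, 0.001, 0.001]
contact_force: [3.6, -2.6, 4.3]
opening: 0.236
```

servo_tool(deltas=[{"dx": -0.12, "dy": -0.01, "dz": 0, "ax": 0, "ay": 0, "az": 0, "hand": 10}, {"dx": -0.23, "dy": -0.05, "dz": 0, "ax": 0, "ay": 0, "az": 0, "hand": 10}, {"dx": -0.34, "dy": -0.1, "dz": 0, "ax": 0, "ay": 0, "az": 0, "hand": 10}, {"dx": -0.43, "dy": -0.16, "dz": 0, "ax": 0, "ay": 0, "az": 0, "hand": 10}, {"dx": -0.52, "dy": -0.24, "dz": 0, "ax": 0, "ay": 0, "az": 0, "hand": 10}, {"dx": -0.59, "dy": -0.33, "dz": 0, "ax": 0, "ay": 0, "az": 0, "hand": 10}, {"dx": -0.65, "dy": -0.44, "dz": 0, "ax": 0, "ay": 0, "az": 0, "hand": 10}, {"dx": -0.69, "dy": -0.55, "dz": 0, "ax": 0, "ay": 0, "az": 0, "hand": 10}, {"dx": -0.71, "dy": -0.66, "dz": 0, "ax": 0, "ay": 0, "az": 0, "hand": 10}, {"dx": -0.72, "dy": -0.78, "dz": 0, "ax": 0, "ay": 0, "az": 0, "hand": 10}])

```text
clock: 13.45
tool_pos: [0.4844, -0.2884, 0.1636]
eef_rot: [0.991, 0.134, 0.0, 0.0]
contact_force: [5.5, -1.2, 3.3]
opening: 0.236
```

```bash
python3 look.py w7;python3 - <<'E'
from h import *
print(to_tool([.4856,-.2658,.1637]))
E
```

```text
13.45 [ 0.533  0.749 -0.131  1.846  0.169  0.557 -1.01 ] [ 0.48443804 -0.28838596  0.16359351] [9.91043653e-01 1.33537616e-01 3.90325754e-04 1.75312337e-04]
[ 0.10960493 -0.35882166  0.02625982]
3361
[ 0.4889682  -0.2776743   0.17554859] ((485.24761962890625, -278.66278076171875), 16.784446716308594)
37444
[ 0.5343865  -0.27861323  0.11881314] ((528.961669921875, -280.0416259765625), 48.9956169128418)
[ 0.11714877 -0.33602158 -0.0020916 ]
```

View pics/w7.png

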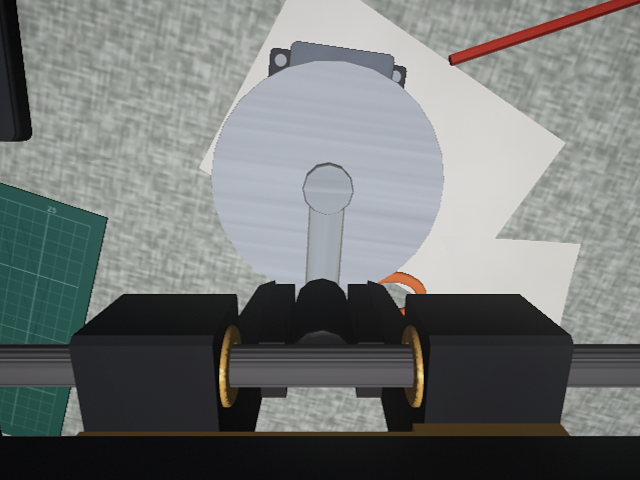

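The crank is at about 690°, with 30° left. I'll finish, settle, and release.

servo_tool(deltas=[{"dx": 0.01, "dy": -0.07, "dz": 0, "ax": 0, "ay": 0, "az": 0, "hand": 10}, {"dx": 0.02, "dy": -0.13, "dz": 0, "ax": 0, "ay": 0, "az": 0, "hand": 10}, {"dx": 0.03, "dy": -0.19, "dz": 0, "ax": 0, "ay": 0, "az": 0, "hand": 10}, {"dx": 0.06, "dy": -0.25, "dz": 0, "ax": 0, "ay": 0, "az": 0, "hand": 10}, {"dx": 0.08, "dy": -0.31, "dz": 0, "ax": 0, "ay": 0, "az": 0, "hand": 10}, {"dx": 0.12, "dy": -0.37, "dz": 0, "ax": 0, "ay": 0, "az": 0, "hand": 10}, {"dx": 0.12, "dy": -0.37, "dz": 0, "ax": 0, "ay": 0, "az": 0, "hand": 10}, {"dx": 0.12, "dy": -0.37, "dz": 0, "ax": 0, "ay": 0, "az": 0, "hand": 10}])

```text
clock: 14.5
tool_pos: [0.4855, -0.2656, 0.1636]
eef_rot: [0.991, 0.133, 0.0, 0.0]
contact_force: [4.4, -1.4, 4.1]
opening: 0.233
```

servo_tool(deltas=[{"dx": 0, "dy": 0, "dz": 0, "ax": 0, "ay": 0, "az": 0, "hand": 30}, {"dx": 0, "dy": 0, "dz": 0, "ax": 0, "ay": 0, "az": 0, "hand": 45}, {"dx": 0, "dy": 0, "dz": 0, "ax": 0, "ay": 0, "az": 0, "hand": 60}, {"dx": 0, "dy": 0, "dz": 0, "ax": 0, "ay": 0, "az": 0, "hand": 60}, {"dx": 0, "dy": 0, "dz": 0, "ax": 0, "ay": 0, "az": 0, "hand": 60}])

```text
clock: 15.12
tool_pos: [0.4851, -0.2653, 0.1634]
eef_rot: [0.991, 0.134, -0.0, -0.0]
contact_force: [-1.4, -0.5, -0.8]
opening: 0.68
```

```bash
python3 look.py w8
```

```text
15.125 [ 0.491  0.739 -0.124  1.877  0.164  0.536 -1.046] [ 0.48512654 -0.26530434  0.16339953] [ 9.91046743e-01  1.33515018e-01 -2.68341125e-04 -1.44521740e-04]
[-0.0031046  -0.01400256  0.02422613]
2175
[ 0.49142326 -0.26038056  0.17352899] ((482.82269287109375, -255.40965270996094), 21.649751663208008)
35767
[ 0.5349888  -0.27891368  0.11882112] ((529.0243530273438, -279.965087890625), 48.99470901489258)
```

View pics/w8.png

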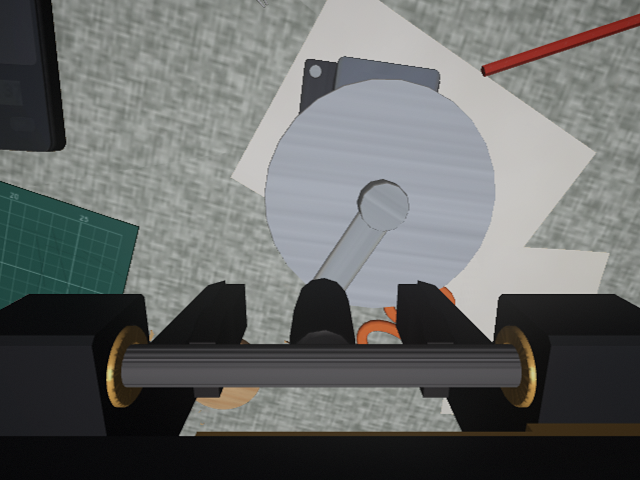

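The fingers are clear on both sides of the knob, and the crank arm looks as it did at the start. Retreating straight up.

servo_tool(deltas=[{"dx": 0, "dy": 0, "dz": -0.4, "ax": 0, "ay": 0, "az": 0, "hand": 60}, {"dx": 0, "dy": 0, "dz": -0.9, "ax": 0, "ay": 0, "az": 0, "hand": 60}, {"dx": 0, "dy": 0, "dz": -1.4, "ax": 0, "ay": 0, "az": 0, "hand": 60}, {"dx": 0, "dy": 0, "dz": -1.8, "ax": 0, "ay": 0, "az": 0, "hand": 60}, {"dx": 0, "dy": 0, "dz": -1.97, "ax": 0, "ay": 0, "az": 0, "hand": 60}, {"dx": 0, "dy": 0, "dz": -1.97, "ax": 0, "ay": 0, "az": 0, "hand": 60}, {"dx": 0, "dy": 0, "dz": -1.97, "ax": 0, "ay": 0, "az": 0, "hand": 60}])

```text
clock: 16.05
tool_pos: [0.4847, -0.2652, 0.2807]
eef_rot: [0.991, 0.134, -0.001, -0.001]
contact_force: [-0.4, 0.8, -0.2]
opening: 0.681
```

```bash
python3 look.py w9; python3 - <<'E'
from h import *
for n in ("scene",):
    p,d=eyes.snapshot(n);m=eyes.camera_model(n);P=cloud(d,m)
    cv2.imwrite('pics/scene9.png',p[:,:,::-1])
    for name,cx,cy in (("round",.48,-.27),("square",.48,.1)):
        k=(d>0)&(np.hypot(P[...,0]-cx,P[...,1]-cy)<.15)&(P[...,2]>.16)&(P[...,2]<.2)
        print(name,k.sum(),P[k].mean(0))
E
```

```text
16.05 [ 0.516  0.571 -0.161  1.766  0.119  0.816 -1.005] [ 0.48474273 -0.26519827  0.28067995] [ 9.91042145e-01  1.33545555e-01 -8.87260931e-04 -5.13472957e-04]
[ 0.00577998 -0.00700208  1.97739819]
1051
[ 0.48783323 -0.26611094  0.17666665] ((486.1473388671875, -266.31103515625), 10.5449800491333)
13158
[ 0.53324316 -0.27981292  0.11883196] ((528.863525390625, -280.1413879394531), 49.04091262817383)
round 127 [ 0.48290519 -0.2605864   0.1712119 ]
square 222 [0.46942447 0.09430895 0.17193213]
```

View pics/w9.png

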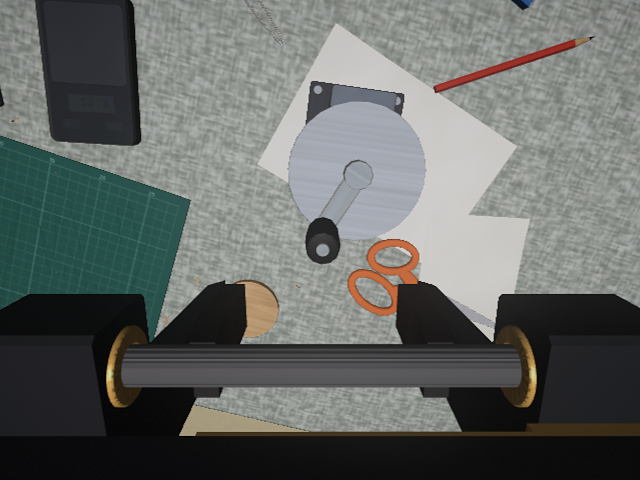

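The knob is back within about 1 mm of its start in both camera views. The square knob hasn't moved, and the gripper is clear. Handing in.

```bash
python3 - <<'E'
from plant import r
print(r.finish_job(), r.get_state()['clock'])
E
```

```text
the job is handed in; nothing more can be done
the job is handed in; nothing more can be done
```

I gripped the round feeder's crank handle, took it clockwise around two full circles (720° in all) and let go. I then backed straight up and handed the job in; the last clock reading before that was about 16 s.

- **Round handle:** it is within about 1 mm of its start in both views. The wrist camera gave (485.8, −267.1) mm before and (486.1, −266.3) mm after; the scene camera shows a shift under 0.1 mm.
- **Turn count:** this rests on the commanded path and the measured tool positions, because the crank angle can't be read directly. The grip opening stayed at 20–21 mm throughout, and the pictures during the turns showed the handle still held.
- **Square handle:** the scene camera shows a shift of about 0.2 mm, within noise.
- **Forces:** the readings after each move stayed around 10 N or less. The gripper is clear of everything, about 0.1 m above where it held the handle.

The top and wrist cameras disagreed by about 2 mm on absolute position, which is within the stated calibration. The first move call was refused because some keys were missing, and nothing moved. No other check failed.

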